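# Load the toaster and hold its lift lever on the third click

## Robot

A 6-joint arm with a two-finger parallel gripper is mounted at the origin on the work surface; the furniture and walls round the work are solid. World frame = base frame: x ahead of the robot, y to its left, z up, the work surface at z = 0. Lengths are in mm, angles in rad, forces in N, time in s.
With the tool pointing down it reaches from about 350 to 975 mm from the base axis. Payload 7.1 kg.
Tool frame: the origin (TCP) lies midway between the tips of the shut fingers; the grasp point (between the pads) lies 19 mm behind it (ctrl.grasp_offset is the distance from the TCP to the grasp point, in mm); z points along the fingers, y is the line along which they close (so a half turn about z gives the same grasp; the last joint's range is limited). The gripper opens to 88 mm and grips with 3 to 60 N. Pads are 20 mm wide; open, the fingers measure 115 mm over their backs; the gripper's body (75 mm by 178 mm) begins 61 mm behind the grasp point.
Start: joints at [1.171, 0.423, 1.63, -0, 1.089, -0.019], TCP at [232.257, 580.225, 189.175] pointing down, gripper open.
Joint ranges: [-3, 3], [-0.9, 2.11], [0.09, 2.58], [-1.31, 4.45], [0.11, 2.69], [-2.54, 2.54]. Speed limits (rad/s): [2.39, 2.39, 3.01, 3.14, 3.14, 3.14].

## Interface

Orientations are given as a rotation vector (axis times angle).
In Python, from workcell import ctrl gives the robot as it stands. The module is installed in compiled form; this text tells all that it offers.
- The arm moves only by the tool servo_tool, never from a script. Its argument "rows" is a list of rows, each a list of 7 numbers: the turn, a rotation vector about the tool's x, y, z as a fraction of full scale, then the shift along the tool's x, y, z as a fraction of full scale, then the finger opening in mm, from 0 to 87.8. A call has 1 to 10 rows; each row is the pose to reach, as a shift and turn from the pose commanded when the call began, along the tool's axes at that moment; what a row does not reach only later rows make up. Full scale, the value 1, is 20 cm for a shift and 1.5 rad for a turn. A row lasts 1/8 s, in which the tool goes at most 62.5 mm and 10.7 degrees, less where a joint would pass 70% of its speed; a pose out of reach is approached as far as the arm can. A call with a number of a shift or a turn outside -1 to 1 is refused whole. A call with a gripper value outside its range is refused whole. The fingers move at their own pace and stop on an object; the grip force is fixed at half the most. Time passes only in rows, so rows that repeat a pose let the fingers close. It gives the time, the measured TCP pose, the force, the opening and the grip force at its end, in the units of the state.
- ctrl.get_obs(): the state, without advancing time (a new reading comes with each control period).
- ctrl.get_image(name): name is "scene" or "top"; returns (picture, depth): 384x512x3 uint8, red, green, blue; 384x512 float32, mm along the optical axis (not along the pixel's ray), 0 where there is no reading.
- ctrl.camera_info(name): a dict with "intrinsics" (3x3 intrinsics, pixels), "R" (3x3) and "t" (3): a world point X has camera coordinates R X + t. Camera axes: x right, y down, z forward; pixel columns grow to the right and rows downward; lengths in mm; the calibration is good to about 2 mm. A picture is of the moment at which its call begins. camera_info takes no time and is no camera call.
- ctrl.close_job(): hands the job in; it is judged then, once.
The state is a dict: "t": time; "qpos": joint angles; "qvel": joint speeds; "joint_torque": joint torques, N m; "ee_pos": TCP position; "orientation": TCP orientation; "ft_force": force on the tool from outside, world axes, zero at the start; "moment": the same for the moment, N m; "width": finger opening in mm; "grasp_force": force on a finger pad.
Only numpy, scipy, OpenCV 4.12 (cv2) and the standard library are available. Lean on these libraries where they do the work, as an engineer would, in place of code of your own. Each camera call takes 0.05 s, during which the arm holds its last target. There are 200 camera calls.

## Task

Take the two crisp slices of toast out of the wire rack and stand each in the toaster slot of its own length: the long slice in the long slot, the short one in the short slot, both let go and resting on the lift. Then press the toaster's lift lever down past its first two clicks to the third, no further, so that both slices go down with it; the lever springs back if let go, so finish while still holding it there with the fingertips. Leave the kitchen timer and the fish tin where they stand.

Things in the scene. Friction and masses are not known exactly. Their poses are not given: they have to be found in the camera images.
- toaster: Fixed steel toaster, black ends, 232 (x) by 190 (y) by 160 mm high. Origin: centre of underside, on the worktop. x runs along the slots, away from the lever end (-x, towards the robot); z up; yaw within 0.15 rad. Slots 24 mm wide: long at y=+40 mm, short at y=-40 mm. With the lever up the lift's top is at z=105 mm, 55 mm below the mouths, so a slice on it sticks out 45 mm.
- slot_long (a point): Centre of the mouth of the long slot (130 x 24 mm), on the toaster's top face at z = 160 mm; axes as the toaster's.
- slot_short (a point): Centre of the mouth of the short slot (92 x 24 mm), on the toaster's top face at z = 160 mm; axes as the toaster's.
- toaster_lever (a joint): Lift lever and carriage: travel down in m, 0 = up, 0.048 = bottom stop. Notches (clicks) at 0.012, 0.024 and 0.036 (third); a last ridge at 0.042. White ticks on the front mark home and the three clicks, the third tick longest. A spring always returns it: about 7 N at the start, 9 N at the third click, 2.5 N more or less as ridges pass. Slices on the lift move with it.
- lever_pad (a point): Pressing point on the upper face of the lever's grey paddle, 148 mm above the worktop when up; moves down with the lever. Paddle: 56 mm wide (y), 12 mm thick, sticks 47 mm out of the toaster's front; this point is 31 mm out from the front face, 16 mm from the paddle's outer edge. Axes as the toaster's.
- slice_long: Long slice of crisp toast, rigid, 118 mm (its x) by 14 mm (its y), 100 mm high with rounded top corners, about 50 g. Origin: centre of the underside; z up. Starts upright in one of the two places of the rack, underside 8 mm above the worktop.
- slice_short: Short slice of crisp toast, rigid, 80 mm (its x) by 14 mm (its y), otherwise as the long one. It starts in the other place of the rack.
- toast_rack: Steel wire toast rack, fixed, 96 x 146 mm, wires up to 53 mm high, so slices stick out 55 mm above them. Origin: centre of the underside. Its two places are at y = +45 and -45 mm, each between two wire arches 17 mm apart (clear); the slices stand along its x axis. It is turned by up to 0.35 rad.
- timer: Round kitchen timer, 70 mm across, 63 mm high, loose; bystander to the right of the toaster. Origin: centre of the underside.
- fish_tin: Low round tin, 86 mm across, 40 mm high, loose; bystander behind the rack. Origin: centre of the underside.
Not all that is in view belongs to the job. What is shaped like the slice_short but yellow is not meant.

How it is judged:
By the outcome, as a careful person would: the job done as asked, in the order asked, and still so for the second after the job is handed in, while the arm keeps its last pose, push and grip.
It also fails if it takes over 61 s, if anything falls off the work surface, if the arm or the gripper's body presses on something with over 40 N, if the wrist force passes 120 N, or if a joint passes its speed limit or range.

## Working session

There is one attempt and no reset: what is moved stays moved. The work goes in short steps, Python scripts to look and compute and a tool call to move; the robot and the scene stay as the last step left them, time stands still between calls to the robot, and variables do not carry over. Pictures are saved under pics/ and viewed, at most 10 in all, crops included, and the job is handed in when it is done.

Besides the shell and the picture viewer there is one more tool, called after "Call:" as name(argument=value, ...), one argument or row to a line, values as JSON. servo_tool: Moves the arm, as the interface text tells. Its arguments: {"type":"object","properties":{"rows":{"type":"array","items":{"type":"array","items":{"type":"number"}}}},"required":["rows"]}

```bash
mkdir -p pics; cat > h.py <<'E'
import numpy as np, cv2
from workcell import ctrl
from scipy.spatial.transform import Rotation as R
def grab(n):
    im,d=ctrl.get_image(n); c=ctrl.camera_info(n); np.savez(f'{n}.npz',im=im,d=d,K=c['intrinsics'],R=c['R'],t=c['t']); return im,d,c
def cloud(d,c):
    K=np.array(c['intrinsics']);v,u=np.mgrid[:d.shape[0],:d.shape[1]]
    P=np.stack([(u-K[0,2])/K[0,0]*d,(v-K[1,2])/K[1,1]*d,d],-1)
    W=(P-np.array(c['t']))@np.array(c['R']); W[d<=0]=np.nan; return W
def load(n):
    z=np.load(f'{n}.npz'); return z['im'],z['d'],dict(intrinsics=z['K'],R=z['R'],t=z['t'])
E
python3 - <<'E'
from h import *
for n in('scene','top'):
    im,d,c=grab(n); cv2.imwrite(f'pics/{n}0.png',cv2.resize(im[:,:,::-1],(800,600)))
    print(n, -np.array(c['R']).T@c['t'], np.array(c['R'])[2])
o=ctrl.get_obs();print(o, ctrl.grasp_offset)
E
```

```text
scene [ -48.91979439 -847.80417268  766.31505457] [ 0.48699831  0.68007571 -0.54802342]
top [ 256.94014805  -24.39272445 1707.23584427] [ 0.17601631  0.00337798 -0.98438146]
{'t': 0.1, 'qpos': array([ 1.17095734e+00,  4.23749776e-01,  1.63060676e+00, -1.33746705e-06,
        1.08863296e+00, -1.90174661e-02]), 'qvel': array([-0.00204715,  0.00011849, -0.00161322,  0.00017586,  0.0009698 ,
       -0.00039186]), 'joint_torque': array([ 3.23370496e-04, -5.45617175e+01, -2.74326932e+01,  6.45268173e-02,
        1.88809651e-02,  2.80225080e-06]), 'ee_pos': array([232.07137206, 579.71591149, 188.49129962]), 'orientation': array([-5.94529040e-01, -3.08452877e+00,  2.14641021e-03]), 'ft_force': array([-0.36930895, -0.88520504, -0.21466659]), 'moment': array([0.01887095, 0.00301384, 0.0275093 ]), 'grasp_force': 0.0, 'width': 87.898986821746} 18.700000000000003
```

View pics/scene0.png

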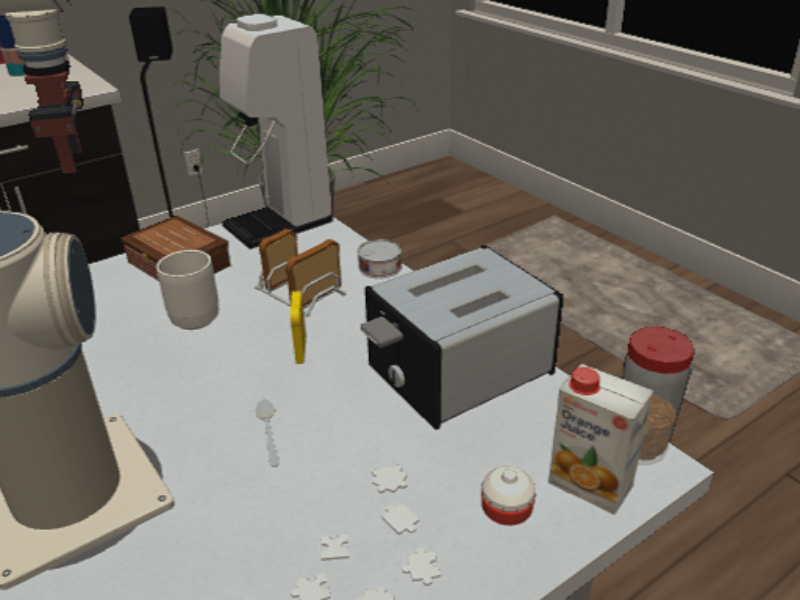

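View pics/top0.png

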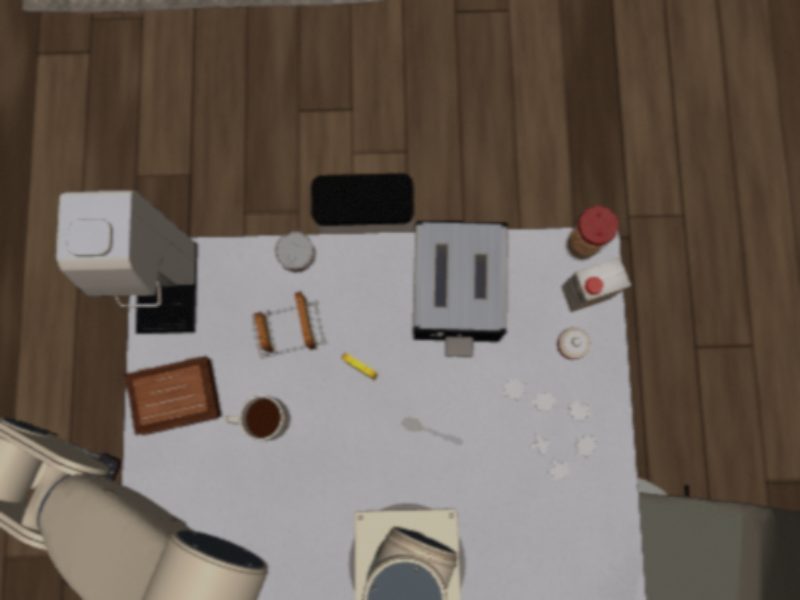

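The yellow slice at top (360,365) is the decoy. The crisp slices are the brown ones in the rack: short at top (263,332), long at (305,320). Toaster top spans top (415–507, 222–335), with the long slot at (441,275), the short slot at (481,276) and the lever at (459,346). Next I measure, with one enlarged crop to confirm.

```bash
cat > m.py <<'E'
from h import *
for n in('top','scene'):
    im,d,c=load(n); W=cloud(d,c); hsv=cv2.cvtColor(im,cv2.COLOR_RGB2HSV)
    print(n)
    x,y,z=W[...,0],W[...,1],W[...,2]
    def rect(m,lab,amin=20):
        k,L,s,ce=cv2.connectedComponentsWithStats(m.astype(np.uint8))
        for i in range(1,k):
            if s[i,4]<amin: continue
            p=W[L==i]; r=cv2.minAreaRect(p[:,:2].astype(np.float32)); b=cv2.boxPoints(r)
            e=[b[1]-b[0],b[2]-b[1]]; e=max(e,key=np.linalg.norm); a=np.arctan2(e[1],e[0]); a=(a+np.pi/2)%np.pi-np.pi/2
            print(lab,'px',ce[i].round(),'n',s[i,4],'ctr',np.round(r[0],1),'size',np.round(r[1],1),'yaw %.3f'%a,'z',np.nanpercentile(p[:,2],[5,50,95]).round(1),'mean',p.mean(0).round(1))
    ok=np.isfinite(z)
    reg=ok&(x>300)&(x<900)&(y>-350)&(y<450)
    brown=reg&(hsv[...,0]<20)&(hsv[...,1]>90)
    rect(brown&(z>95)&(z<120)&(y>60)&(y<380),'slice-top')
    rect(reg&(hsv[...,0]>22)&(hsv[...,0]<35)&(hsv[...,1]>150),'yellow')
    tt=reg&(abs(z-160)<6)&(y>-200)&(y<80); rect(tt,'toaster-top',300)
    if n=='top':
        K=c['intrinsics'];Rm=c['R'];C=-Rm.T@c['t']
        box=np.zeros(z.shape,np.uint8); ps=np.argwhere(tt)[:,::-1]; cv2.fillConvexPoly(box,cv2.convexHull(ps.astype(np.int32)),1)
        g=im.max(2); dark=(cv2.erode(box,np.ones((9,9)))>0)&(g<110)
        k,L,s,ce=cv2.connectedComponentsWithStats(dark.astype(np.uint8))
        for i in range(1,k):
            if s[i,4]<60: continue
            r=cv2.minAreaRect(np.argwhere(L==i)[:,::-1].astype(np.float32)); b=cv2.boxPoints(r)
            rays=np.c_[(b[:,0]-K[0,2])/K[0,0],(b[:,1]-K[1,2])/K[1,1],np.ones(4)]@Rm
            q=C+rays*((160-C[2])/rays[:,2])[:,None]
            e=max([q[1]-q[0],q[2]-q[1]],key=np.linalg.norm)
            print('slot',ce[i].round(1),q.mean(0).round(1),'yaw',(np.arctan2(e[1],e[0])+np.pi/2)%np.pi-np.pi/2,np.linalg.norm(q[1]-q[0]).round(),np.linalg.norm(q[2]-q[1]).round())
    rect(reg&(abs(z-148)<6)&(y>-200)&(y<80)&(x<650),'paddle',15)
    if n=='top':cv2.imwrite('pics/crop.png',cv2.resize(im[130:260,140:340,::-1],(800,520),interpolation=cv2.INTER_CUBIC))
E
python3 m.py
```

```text
top
slice-top px [194. 204.] n 131 ctr [506.  201.4] size [109.4  13. ] yaw 0.214 z [ 97.5 105.4 111.7] mean [505.  200.9 104.9]
slice-top px [167. 211.] n 98 ctr [483.6 288.6] size [73.5 12.8] yaw 0.211 z [ 96.8 105.4 110.8] mean [483.6 288.1 104.9]
yellow px [229. 233.] n 77 ctr [406.5  87.1] size [63.  12.3] yaw 0.983 z [ 90.2  97.1 104.6] mean [406.6  87.   97.5]
toaster-top px [291. 178.] n 2946 ctr [ 576.7 -115.9] size [172.4 233.9] yaw -0.025 z [154.8 159.2 164.2] mean [ 573.2 -115.9  159.3]
slot [281.9 175.8] [579.  -86.7 160. ] yaw -0.032410680615660326 25.0 129.0
slot [307.3 176.9] [ 573.5 -165.5  160. ] yaw -0.04120093016947557 25.0 90.0
slot [292.9 212.8] [ 458.3 -115.7  160. ] yaw 1.5461383936920319 22.0 115.0
paddle px [294. 221.] n 216 ctr [ 440.7 -123.6] size [68.4 53.7] yaw 1.528 z [142.8 147.4 152.9] mean [ 436.3 -119.   147.6]
scene
slice-top px [177. 153.] n 154 ctr [486.  290.3] size [75.  25.3] yaw 0.205 z [ 95.5 104.7 110.1] mean [484.8 285.1 103.8]
slice-top px [199. 163.] n 230 ctr [506.8 201.5] size [114.7  20.8] yaw 0.220 z [ 96.1 105.2 109.9] mean [504.4 198.2 104. ]
yellow px [190. 208.] n 317 ctr [428.3 122.1] size [159.6  21.2] yaw 1.099 z [ 15.8  71.7 101.3] mean [400.5  70.5  67.4]
toaster-top px [291. 187.] n 3476 ctr [ 579.8 -118.4] size [175.8 233.5] yaw -0.057 z [157.4 161.3 163.4] mean [ 568.5 -121.8  161. ]
paddle px [285. 180.] n 176 ctr [588.7 -74.6] size [ 15.2 123.3] yaw -0.139 z [143.3 148.5 153.5] mean [589.9 -73.9 148.4]
paddle px [248. 210.] n 508 ctr [ 441.2 -113.2] size [170.6  51.2] yaw 1.514 z [143.  148.8 152.4] mean [ 445.5 -121.6  148.3]
paddle px [306. 195.] n 134 ctr [ 583.2 -153.5] size [15.3 88.3] yaw -0.187 z [142.6 148.5 153.5] mean [ 586.5 -154.   148.4]
```

View pics/crop.png

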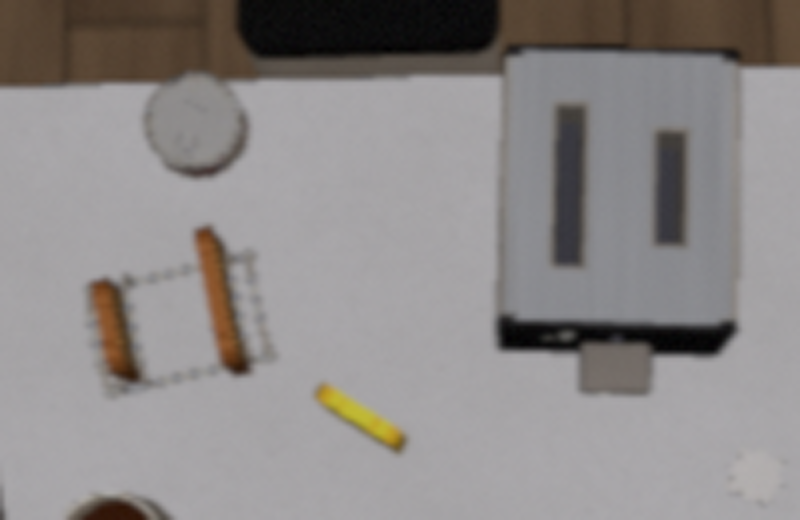

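Crop confirms it: the brown short slice is at (115,330) in the crop and the long one at (222,300). The yellow one at (360,415) lies outside the rack and is left alone. I'll move the short slice first.

```bash
cat >> h.py <<'E'
def plan(*tg):
    "tg: (x,y,z,angle of tool y in world); prints row[:6] from present pose"
    o=ctrl.get_obs(); R0=R.from_rotvec(o['orientation']); p=o['ee_pos']; 
    print('t %.2f'%o['t'],'p',p.round(1),'ang %.3f'%np.arctan2(*R0.as_matrix()[1::-1,1]),'w %.1f'%o['width'],'g %.1f'%o['grasp_force'],'F',o['ft_force'].round(1),'q',o['qpos'].round(2))
    for x,y,z,a in tg:
        yv=np.array([np.cos(a),np.sin(a),0]);zv=np.array([0,0,-1.]);M=np.c_[np.cross(yv,zv),yv,zv]
        rv=(R0.inv()*R.from_matrix(M)).as_rotvec()/1.5; s=R0.inv().apply(np.array([x,y,z])-p)/200
        print((x,y,z),np.r_[rv,s].round(3).tolist())
E
python3 -c "
from h import *
plan((300,450,220,1.4),(420,330,200,1.785),(484,288.5,180,1.785),(484,288.5,68,1.785))"
```

```text
t 0.10 p [232.1 579.7 188.5] ang 1.190 w 87.9 g 0.0 F [-0.4 -0.9 -0.2] q [ 1.17  0.42  1.63 -0.    1.09 -0.02]
(300, 450, 220) [-0.001, -0.0, -0.14, -0.556, -0.476, -0.157]
(420, 330, 200) [-0.001, -0.0, -0.397, -1.336, -0.81, -0.056]
(484, 288.5, 180) [-0.001, -0.0, -0.397, -1.711, -0.884, 0.044]
(484, 288.5, 68) [-0.001, -0.0, -0.397, -1.711, -0.883, 0.604]
```

Call:
servo_tool(
  rows=[
    [0,0,-0.07,-0.28,-0.24,-0.1,60],
    [0,0,-0.14,-0.55,-0.48,-0.16,60],
    [0,0,-0.22,-0.75,-0.6,-0.16,60],
    [0,0,-0.32,-0.96,-0.7,-0.14,60],
    [0,0,-0.397,-0.98,-0.75,-0.12,60],
    [0,0,-0.397,-0.98,-0.75,-0.12,60],
  ],
)

```text
t: 0.85
ee_pos: [358.5, 367.0, 212.8]
orientation: [0.332, -3.123, 0.001]
ft_force: [-0.2, 1.1, 0.4]
width: 59.9
grasp_force: 0.0
```

```bash
python3 -c "
from h import *
plan((484,288.5,180,1.785),(484,288.5,120,1.785),(484,288.5,68,1.785))"
```

```text
t 0.85 p [358.5 367.  212.8] ang 1.783 w 59.9 g 0.0 F [-0.2  1.1  0.4] q [ 0.77  0.23  1.85  0.    1.06 -1.01]
(484, 288.5, 180) [-0.0, -0.001, -0.002, -0.531, -0.516, 0.164]
(484, 288.5, 120) [-0.0, -0.001, -0.002, -0.531, -0.515, 0.464]
(484, 288.5, 68) [-0.0, -0.001, -0.002, -0.532, -0.515, 0.724]
```

Call:
servo_tool(
  rows=[
    [0,0,0,-0.27,-0.26,0.08,60],
    [0,0,0,-0.53,-0.515,0.16,60],
    [0,0,0,-0.53,-0.515,0.16,60],
    [0,0,0,-0.53,-0.515,0.3,60],
    [0,0,0,-0.53,-0.515,0.45,60],
    [0,0,0,-0.53,-0.515,0.6,60],
    [0,0,0,-0.53,-0.515,0.72,60],
    [0,0,0,-0.53,-0.515,0.72,60],
  ],
)

```text
t: 1.85
ee_pos: [482.4, 290.3, 67.4]
orientation: [0.335, -3.12, 0.002]
ft_force: [0.3, 0.0, -0.7]
width: 60.1
grasp_force: 0.0
```

Call:
servo_tool(
  rows=[
    [0,0,0,0,0,0,30],
    [0,0,0,0,0,0,15],
    [0,0,0,0,0,0,8],
    [0,0,0,0,0,0,8],
    [0,0,0,0,0,0,8],
    [0,0,0,0,0,0,8],
  ],
)

```text
t: 2.6
ee_pos: [484.1, 290.1, 69.4]
orientation: [-0.337, 3.123, 0.0]
ft_force: [-1.2, 0.1, 2.5]
width: 13.2
grasp_force: 30.0
```

Call:
servo_tool(
  rows=[
    [0,0,0,0,0,-0.1,8],
    [0,0,0,0,0,-0.3,8],
    [0,0,0,0,0,-0.5,8],
    [0,0,0,0,0,-0.7,8],
    [0,0,0,0,0,-0.9,8],
    [0,0,0,0,0,-0.98,8],
  ],
)

```text
t: 3.35
ee_pos: [484.8, 290.5, 267.4]
orientation: [-0.336, 3.12, 0.002]
ft_force: [-0.4, -1.2, -0.8]
width: 12.8
grasp_force: 30.0
```

```bash
python3 -c "
from h import *
plan((484,120,262,1.7),(484,100,262,1.65),(484,-50,262,1.529),(572,-166,262,1.529))"
```

```text
t 3.35 p [484.8 290.5 267.4] ang 1.785 w 12.8 g 30.0 F [-0.4 -1.2 -0.8] q [ 0.52  0.25  1.69  0.    1.2  -1.27]
(484, 120, 262) [0.001, 0.002, 0.057, 0.186, -0.832, 0.025]
(484, 100, 262) [0.001, 0.002, 0.09, 0.207, -0.93, 0.025]
(484, -50, 262) [0.001, 0.002, 0.171, 0.367, -1.663, 0.024]
(572, -166, 262) [0.001, 0.002, 0.171, 0.06, -2.323, 0.024]
```

Call:
servo_tool(
  rows=[
    [0,0,0.01,0.03,-0.15,0,8],
    [0,0,0.03,0.1,-0.4,0,8],
    [0,0,0.05,0.15,-0.65,0,8],
    [0,0,0.09,0.2,-0.9,0,8],
    [0,0,0.09,0.2,-0.93,0,8],
  ],
)

```text
t: 3.98
ee_pos: [483.6, 97.3, 264.0]
orientation: [0.119, -3.137, 0.001]
ft_force: [0.1, -0.4, -0.7]
width: 13.3
grasp_force: 30.0
```

```bash
python3 -c "
from h import *
plan((520,-60,265,1.529),(573,-166,265,1.529))"
```

```text
t 3.98 p [483.6  97.3 264. ] ang 1.647 w 13.3 g 30.0 F [ 0.1 -0.4 -0.7] q [ 0.17  0.14  1.84 -0.    1.17 -1.47]
(520, -60, 265) [-0.0, -0.001, 0.078, -0.122, -0.798, -0.005]
(573, -166, 265) [-0.0, -0.001, 0.078, -0.346, -1.346, -0.005]
```

Call:
servo_tool(
  rows=[
    [0,0,0.02,-0.03,-0.2,0,8],
    [0,0,0.05,-0.08,-0.5,0,8],
    [0,0,0.078,-0.12,-0.8,0,8],
    [0,0,0.078,-0.12,-0.8,0,8],
  ],
)

```text
t: 4.47
ee_pos: [521.7, -60.4, 264.1]
orientation: [-0.065, -3.14, 0.0]
ft_force: [-0.4, 0.2, 0.3]
width: 13.1
grasp_force: 30.0
```

Call:
servo_tool(
  rows=[
    [0,0,0,-0.07,-0.2,0,8],
    [0,0,0,-0.15,-0.4,0,8],
    [0,0,0,-0.24,-0.55,0,8],
    [0,0,0,-0.24,-0.55,0,8],
    [0,0,0,-0.24,-0.55,0,8],
  ],
)

```text
t: 5.1
ee_pos: [564.6, -167.9, 264.3]
orientation: [-0.057, -3.139, -0.002]
ft_force: [0.7, 0.7, -0.7]
width: 13.2
grasp_force: 30.0
```

```bash
cat > m2.py <<'E'
import sys
from h import *
plan((573,-166,175,1.529),(573,-166,166,1.529))
im,d,c=grab('scene'); W=cloud(d,c); z=W[...,2]
hsv=cv2.cvtColor(im,cv2.COLOR_RGB2HSV)
p=ctrl.get_obs()['ee_pos']
m=(hsv[...,0]<22)&(hsv[...,1]>70)&(z>170)&(np.hypot(W[...,0]-p[0],W[...,1]-p[1])<90)
q=W[m]; print(m.sum(), 'bounds',np.nanpercentile(q,[1,50,99],axis=0).round(1).tolist())
v,u=np.where(m); print(u.min(),u.max(),v.min(),v.max())
# extent along the toast (toaster x axis), lower half
th=-0.042; s=q@np.array([np.cos(th),np.sin(th),0]); print('tcp s',p@np.array([np.cos(th),np.sin(th),0]))
for a,b in((205,220),(220,235),(235,250)):
    k=(q[:,2]>a)&(q[:,2]<b)
    if k.sum()>10: print(a,k.sum(),'s',np.percentile(s[k],[1,99]).round(1), np.polyfit(q[k,0],q[k,1],1).round(3))
cv2.imwrite(f'pics/{sys.argv[1]}.png',cv2.resize(im[90:290,180:400,::-1],(660,600),interpolation=cv2.INTER_CUBIC))
E
python3 m2.py s1
```

```text
t 5.10 p [ 564.6 -167.9  264.3] ang 1.535 w 13.2 g 30.0 F [ 0.7  0.7 -0.7] q [-0.31  0.29  1.64  0.    1.21 -1.84]
(573, -166, 175) [0.001, -0.001, 0.004, -0.042, 0.01, 0.446]
(573, -166, 166) [0.001, -0.001, 0.004, -0.042, 0.01, 0.491]
3329 bounds [[529.7, -255.3, 208.8], [554.4, -177.1, 360.8], [603.3, -92.2, 469.6]]
270 347 60 184
tcp s 571.1292009686392
205 157 s [536.1 609.4] [-1.02000e-01 -1.16557e+02]
220 188 s [535.9 610.4] [-1.05000e-01 -1.15392e+02]
235 186 s [536.1 611.8] [-8.6000e-02 -1.2614e+02]
```

View pics/s1.png

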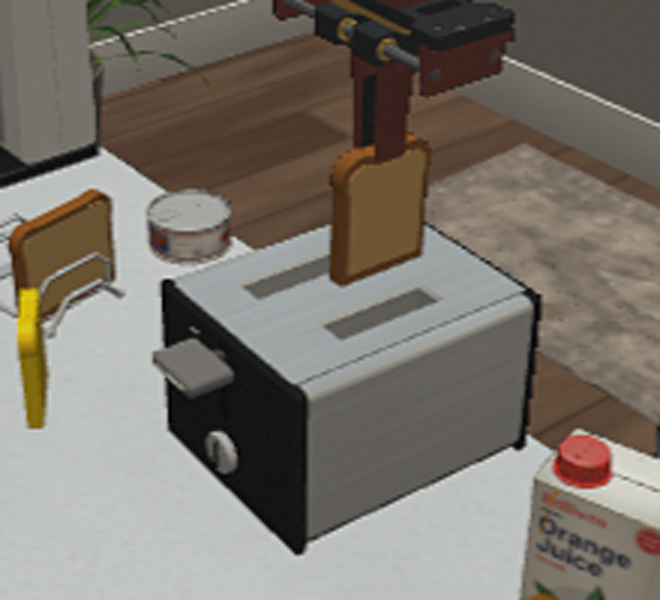

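The picture shows the short slice upright and square in the fingers, its lower edge at crop (340–425, 255–280), with the short slot open at (380,313). I'll fix the slot's position once more from this second view.

```bash
python3 - <<'E'
from h import *
im,d,c=load('scene'); old=cv2.imread('pics/scene0.png')[:,:,::-1]
K=c['intrinsics'];Rm=c['R'];C=-Rm.T@c['t']
def ray(b,zz):
    r=np.c_[(b[:,0]-K[0,2])/K[0,0],(b[:,1]-K[1,2])/K[1,1],np.ones(len(b))]@Rm
    return C+r*((zz-C[2])/r[:,2])[:,None]
f=cv2.resize(old,(512*4,384*4),interpolation=cv2.INTER_CUBIC).max(2)
v,u=np.mgrid[:f.shape[0],:f.shape[1]]
W=ray(np.c_[(u.ravel()+.5)/4-.5,(v.ravel()+.5)/4-.5],160).reshape(*f.shape,3)
ins=(abs(W[...,0]-577)<95)&(abs(W[...,1]+124)<75)
med=np.median(f[ins]); print('med',med)
k,L,s,ce=cv2.connectedComponentsWithStats((ins&(f<med-35)).astype(np.uint8))
for i in range(1,k):
    if s[i,4]<800: continue
    r=cv2.minAreaRect(W[L==i][:,:2].astype(np.float32)); b=cv2.boxPoints(r)
    e=max([b[1]-b[0],b[2]-b[1]],key=np.linalg.norm)
    print(ce[i].round()/4,np.round(r[0],1),np.round(r[1],1),'yaw %.3f'%((np.arctan2(e[1],e[0])+np.pi/2)%np.pi-np.pi/2))
E
```

```text
med 159.0
[285.5 179.5] [581.2 -85.9] [ 23.9 130.8] yaw -0.052
[306.75 194.5 ] [ 576.7 -165.6] [24.1 93.1] yaw -0.055
```

```bash
python3 -c "
from h import *
plan((573.5,-165.5,230,1.516))"
```

```text
t 5.15 p [ 564.6 -167.8  264.6] ang 1.535 w 13.5 g 30.0 F [-0.2 -0.1  0.1] q [-0.31  0.29  1.64  0.    1.21 -1.84]
(573.5, -165.5, 230) [0.001, -0.001, 0.013, -0.044, 0.013, 0.173]
```

Call:
servo_tool(
  rows=[
    [0,0,0.013,-0.044,0.013,0.08,8],
    [0,0,0.013,-0.044,0.013,0.17,8],
    [0,0,0.013,-0.044,0.013,0.17,8],
    [0,0,0.013,-0.044,0.013,0.17,8],
  ],
)

```text
t: 5.65
ee_pos: [573.8, -167.1, 230.9]
orientation: [-0.089, -3.14, -0.0]
ft_force: [0.3, 0.0, -0.2]
width: 13.1
grasp_force: 30.0
```

```bash
python3 -c "
from h import *
plan((573.5,-165.5,180,1.516),(573.5,-165.5,166,1.516))"
```

```text
t 5.65 p [ 573.8 -167.1  230.9] ang 1.514 w 13.1 g 30.0 F [ 0.3  0.  -0.2] q [-0.3   0.34  1.65 -0.    1.15 -1.82]
(573.5, -165.5, 180) [0.0, -0.0, -0.001, 0.002, 0.008, 0.255]
(573.5, -165.5, 166) [0.0, -0.0, -0.001, 0.002, 0.008, 0.325]
```

Call:
servo_tool(
  rows=[
    [0,0,0,0,0.008,0.05,8],
    [0,0,0,0,0.008,0.11,8],
    [0,0,0,0,0.008,0.17,8],
    [0,0,0,0,0.008,0.23,8],
    [0,0,0,0,0.008,0.28,8],
    [0,0,0,0,0.008,0.31,8],
    [0,0,0,0,0.008,0.31,8],
  ],
)

```text
t: 6.52
ee_pos: [573.8, -165.5, 168.7]
orientation: [-0.089, -3.14, -0.0]
ft_force: [0.3, -0.6, -0.7]
width: 13.2
grasp_force: 30.0
```

Call:
servo_tool(
  rows=[
    [0,0,0,0,0,0.006,8],
    [0,0,0,0,0,0.006,8],
  ],
)

```text
t: 6.78
ee_pos: [574.3, -165.7, 168.3]
orientation: [0.089, 3.14, -0.0]
ft_force: [0.1, 0.8, -0.1]
width: 13.0
grasp_force: 30.0
```

Call:
servo_tool(
  rows=[
    [0,0,0,0,0,0,18],
    [0,0,0,0,0,0,26],
    [0,0,0,0,0,0,40],
    [0,0,0,0,0,0,40],
    [0,0,0,0,0,-0.15,40],
    [0,0,0,0,0,-0.4,40],
    [0,0,0,0,0,-0.55,50],
    [0,0,0,0,0,-0.55,60],
  ],
)

```text
t: 7.78
ee_pos: [575.5, -166.1, 280.6]
orientation: [0.089, 3.135, -0.002]
ft_force: [-0.5, -0.0, -0.2]
width: 56.5
grasp_force: 0.0
```

```bash
python3 - <<'E'
from h import *
im,d,c=grab('scene'); cv2.imwrite('pics/s2.png',cv2.resize(im[90:290,180:400,::-1],(660,600),interpolation=cv2.INTER_CUBIC))
plan((500,20,275,1.65))
E
```

```text
t 7.83 p [ 574.4 -165.7  278.6] ang 1.514 w 59.1 g 0.0 F [ 0.1  0.1 -0.6] q [-0.3   0.29  1.61  0.    1.24 -1.81]
(500, 20, 275) [-0.0, 0.001, -0.091, 0.424, 0.906, 0.017]
```

View pics/s2.png

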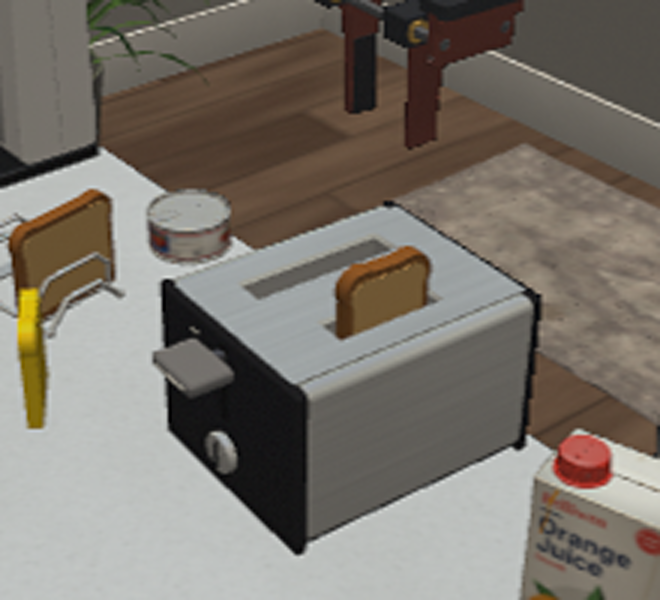

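The short slice stands in the short slot at crop (383,292), freely resting, and the long slot at (320,268) is clear. Next is the long slice.

Call:
servo_tool(
  rows=[
    [0,0,-0.02,0.1,0.25,0,60],
    [0,0,-0.05,0.22,0.5,0.01,60],
    [0,0,-0.09,0.35,0.75,0.015,60],
    [0,0,-0.09,0.424,0.906,0.015,60],
    [0,0,-0.09,0.424,0.906,0.015,60],
  ],
)

```text
t: 8.45
ee_pos: [497.9, 21.7, 273.4]
orientation: [0.128, -3.136, -0.0]
ft_force: [0.0, -1.0, -0.6]
width: 60.2
grasp_force: 0.0
```

```bash
python3 -c "
from h import *
plan((505.5,201.5,220,1.785),(505.5,201.5,180,1.785),(505.5,201.5,69,1.785))"
```

```text
t 8.45 p [497.9  21.7 273.4] ang 1.652 w 60.2 g 0.0 F [ 0.  -1.  -0.6] q [ 0.02  0.14  1.81  0.    1.19 -1.63]
(505.5, 201.5, 220) [0.0, -0.002, -0.089, -0.112, 0.893, 0.267]
(505.5, 201.5, 180) [0.0, -0.002, -0.089, -0.112, 0.893, 0.467]
(505.5, 201.5, 69) [0.0, -0.002, -0.089, -0.114, 0.893, 1.022]
```

Call:
servo_tool(
  rows=[
    [0,0,-0.03,-0.03,0.25,0.05,60],
    [0,0,-0.06,-0.07,0.5,0.15,60],
    [0,0,-0.089,-0.1,0.75,0.27,60],
    [0,0,-0.089,-0.112,0.893,0.4,60],
    [0,0,-0.089,-0.112,0.893,0.47,60],
    [0,0,-0.089,-0.112,0.893,0.47,60],
  ],
)

```text
t: 9.2
ee_pos: [507.4, 198.3, 179.3]
orientation: [0.331, -3.121, 0.002]
ft_force: [0.1, -0.3, 0.2]
width: 60.2
grasp_force: 0.0
```

```bash
python3 -c "
from h import *
plan((505.5,201.5,69,1.785))"
```

```text
t 9.20 p [507.4 198.3 179.3] ang 1.782 w 60.2 g 0.0 F [ 0.1 -0.3  0.2] q [ 0.35  0.32  1.81 -0.    1.01 -1.43]
(505.5, 201.5, 69) [-0.001, -0.002, -0.002, 0.004, 0.018, 0.552]
```

Call:
servo_tool(
  rows=[
    [0,0,0,0.003,0.012,0.15,60],
    [0,0,0,0.003,0.012,0.3,60],
    [0,0,0,0.003,0.012,0.45,60],
    [0,0,0,0.003,0.012,0.55,60],
    [0,0,0,0.003,0.012,0.55,60],
    [0,0,0,0.003,0.012,0.55,30],
    [0,0,0,0.003,0.012,0.55,15],
    [0,0,0,0.003,0.012,0.55,8],
    [0,0,0,0.003,0.012,0.55,8],
    [0,0,0,0.003,0.012,0.55,8],
  ],
)

```text
t: 10.45
ee_pos: [507.0, 202.2, 71.1]
orientation: [-0.332, 3.124, -0.0]
ft_force: [0.3, 0.4, 1.3]
width: 13.0
grasp_force: 16.5
```

Call:
servo_tool(
  rows=[
    [0,0,0,0,0,0,8],
    [0,0,0,0,0,0,8],
    [0,0,0,0,0,-0.1,8],
    [0,0,0,0,0,-0.3,8],
    [0,0,0,0,0,-0.5,8],
    [0,0,0,0,0,-0.7,8],
    [0,0,0,0,0,-0.9,8],
    [0,0,0,0,0,-0.98,8],
    [0,0,0,0,0,-0.98,8],
  ],
)

```text
t: 11.58
ee_pos: [507.2, 202.2, 267.2]
orientation: [-0.332, 3.123, 0.0]
ft_force: [0.6, -0.3, -1.1]
width: 12.7
grasp_force: 30.0
```

```bash
python3 -c "
from h import *
plan((505,20,266,1.6),(578,-86.3,266,1.516))"
```

```text
t 11.57 p [507.2 202.2 267.2] ang 1.783 w 12.7 g 30.0 F [ 0.6 -0.3 -1.1] q [ 0.36  0.22  1.73 -0.    1.19 -1.42]
(505, 20, 266) [0.0, 0.001, 0.122, 0.202, -0.889, 0.006]
(578, -86.3, 266) [0.0, 0.001, 0.178, -0.043, -1.485, 0.006]
```

Call:
servo_tool(
  rows=[
    [0,0,0.02,0.03,-0.12,0,8],
    [0,0,0.05,0.09,-0.36,0,8],
    [0,0,0.09,0.15,-0.6,0,8],
    [0,0,0.122,0.2,-0.8,0,8],
    [0,0,0.122,0.2,-0.889,0,8],
    [0,0,0.122,0.2,-0.889,0,8],
  ],
)

```text
t: 12.32
ee_pos: [505.0, 19.4, 265.8]
orientation: [0.043, -3.139, -0.0]
ft_force: [0.7, -0.1, -0.3]
width: 12.9
grasp_force: 30.0
```

```bash
python3 -c "
from h import *
plan((578,-86.3,266,1.516))"
```

```text
t 12.32 p [505.   19.4 265.8] ang 1.598 w 12.9 g 30.0 F [ 0.7 -0.1 -0.3] q [ 0.01  0.16  1.81  0.    1.17 -1.58]
(578, -86.3, 266) [0.0, -0.001, 0.055, -0.35, -0.539, -0.002]
```

Call:
servo_tool(
  rows=[
    [0,0,0.02,-0.08,-0.13,0,8],
    [0,0,0.055,-0.2,-0.3,0,8],
    [0,0,0.055,-0.3,-0.46,0,8],
    [0,0,0.055,-0.35,-0.539,0,8],
    [0,0,0.055,-0.35,-0.539,0,8],
    [0,0,0.055,-0.35,-0.539,0,8],
  ],
)

```text
t: 13.08
ee_pos: [577.6, -84.6, 266.7]
orientation: [-0.083, -3.14, -0.001]
ft_force: [-0.8, 0.2, -0.3]
width: 12.5
grasp_force: 30.0
```

```bash
sed -i 's/plan(.*/plan((579,-86.3,230,1.516))/; s/th=-0.042/th=-0.055/' m2.py; python3 m2.py s3
```

```text
t 13.07 p [577.6 -84.6 266.7] ang 1.518 w 12.5 g 30.0 F [-0.8  0.2 -0.3] q [-0.17  0.28  1.65  0.    1.21 -1.68]
(579, -86.3, 230) [0.0, -0.001, 0.001, -0.008, -0.008, 0.183]
3952 bounds [[524.1, -173.2, 178.4], [567.9, -94.1, 302.3], [635.5, -9.0, 471.9]]
252 322 48 194
tcp s 581.39404167486
205 281 s [528.  642.1] [ -0.09  -51.364]
220 250 s [527.4 640.7] [ -0.083 -43.104]
235 249 s [527.9 640.3] [ -0.083 -43.076]
```

View pics/s3.png

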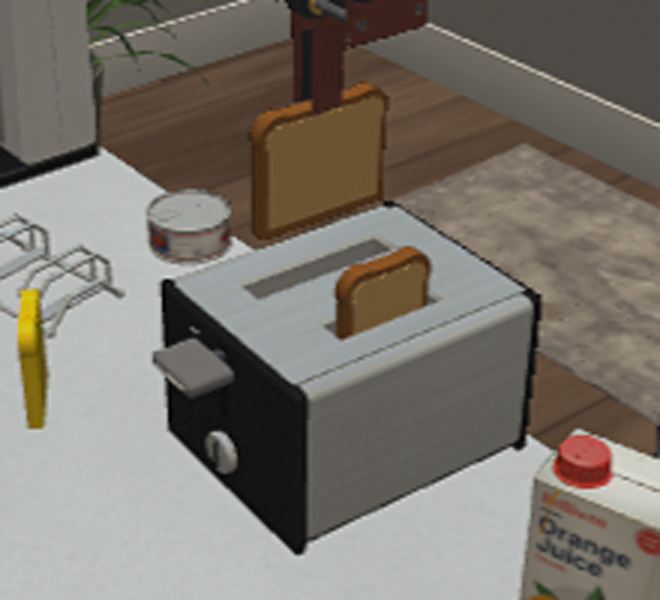

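The long slice hangs straight, its lower edge at crop (260–380, 200–235), over the long slot at (320,268). Its offset to the slot is about 1 mm lengthwise, so I'll lower it.

Call:
servo_tool(
  rows=[
    [0,0,0.001,-0.005,-0.008,0.08,8],
    [0,0,0.001,-0.005,-0.008,0.16,8],
    [0,0,0.001,-0.005,-0.008,0.18,8],
    [0,0,0.001,-0.005,-0.008,0.18,8],
  ],
)

```text
t: 13.62
ee_pos: [578.8, -87.4, 230.3]
orientation: [-0.087, -3.139, -0.0]
ft_force: [0.1, -0.0, -0.4]
width: 12.7
grasp_force: 30.0
```

```bash
python3 -c "
from h import *
plan((578.3,-86.3,170,1.516))"
```

```text
t 13.62 p [578.8 -87.4 230.3] ang 1.515 w 12.7 g 30.0 F [ 0.1 -0.  -0.4] q [-0.17  0.32  1.68  0.    1.14 -1.69]
(578.3, -86.3, 170) [0.0, -0.001, -0.0, 0.003, 0.005, 0.302]
```

Call:
servo_tool(
  rows=[
    [0,0,0,0.002,0.005,0.05,8],
    [0,0,0,0.002,0.005,0.11,8],
    [0,0,0,0.002,0.005,0.17,8],
    [0,0,0,0.002,0.005,0.23,8],
    [0,0,0,0.002,0.005,0.28,8],
    [0,0,0,0.002,0.005,0.3,8],
    [0,0,0,0.002,0.005,0.3,8],
    [0,0,0,0.002,0.005,0.305,8],
  ],
)

```text
t: 14.62
ee_pos: [579.3, -86.5, 170.4]
orientation: [0.087, 3.139, -0.0]
ft_force: [0.2, -0.3, -0.7]
width: 12.5
grasp_force: 30.0
```

Call:
servo_tool(
  rows=[
    [0,0,0,0,0,0,18],
    [0,0,0,0,0,0,26],
    [0,0,0,0,0,0,40],
    [0,0,0,0,0,0,40],
    [0,0,0,0,0,-0.15,40],
    [0,0,0,0,0,-0.35,40],
    [0,0,0,0,0,-0.4,20],
    [0,0,0,0,0,-0.4,0],
  ],
)

```text
t: 15.62
ee_pos: [578.9, -86.5, 250.1]
orientation: [0.087, 3.14, -0.0]
ft_force: [-0.4, 0.4, 1.0]
width: 23.8
grasp_force: 0.0
```

```bash
python3 - <<'E'
from h import *
im,d,c=grab('scene'); cv2.imwrite('pics/s4.png',cv2.resize(im[90:290,180:400,::-1],(660,600),interpolation=cv2.INTER_CUBIC))
# lever pad: toaster centre, yaw -0.055
th=-.055; cx=np.array([np.cos(th),np.sin(th)]); cy=np.array([-np.sin(th),np.cos(th)])
l,s=np.array([580,-86.3]),np.array([575,-165.5]); ctr=(l+s)/2; pad=ctr-cx*(116+31); print('ctr',ctr,'pad',pad)
plan((pad[0],pad[1],245,1.516),(pad[0],pad[1],160,1.516))
# paddle by colour-free depth, top view
im,d,c=grab('top'); W=cloud(d,c); m=(abs(W[...,2]-148)<8)&(abs(W[...,1]-pad[1])<60)&(W[...,0]>390)&(W[...,0]<450)
q=W[m]; print(m.sum(), np.nanpercentile(q,[2,50,98],axis=0).round(1))
E
```

```text
ctr [ 577.5 -125.9] pad [ 430.72228146 -117.81907557]
t 15.68 p [578.3 -86.4 249.1] ang 1.516 w 19.2 g 0.0 F [-0.5  0.4 -0.3] q [-0.17  0.3   1.66  0.    1.18 -1.68]
(np.float64(430.722281458073), np.float64(-117.81907557102105), 245) [0.0, -0.001, -0.0, 0.728, -0.198, 0.021]
(np.float64(430.722281458073), np.float64(-117.81907557102105), 160) [0.0, -0.001, -0.0, 0.728, -0.198, 0.446]
0 [nan nan nan]
  return np.nanmean(a, axis, out=out, keepdims=keepdims)
```

View pics/s4.png

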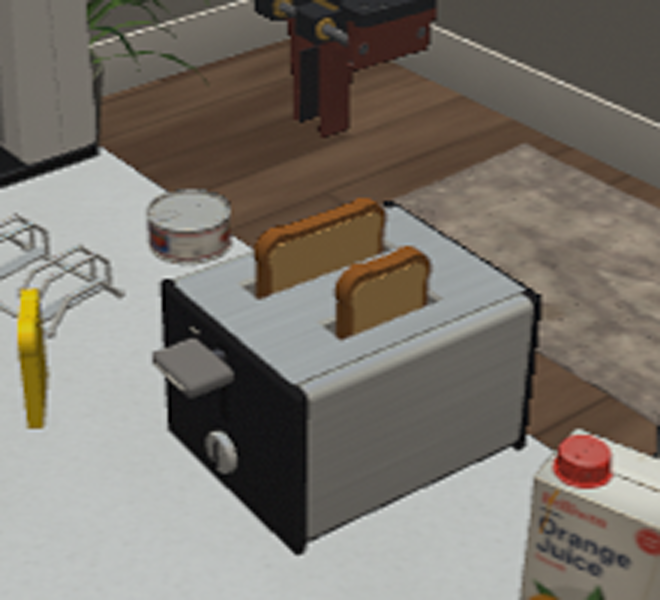

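Both slices stand in their slots (crop (320,250) and (383,292)), let go. The lever paddle is at (193,367). I'll shut the fingers and go there.

Call:
servo_tool(
  rows=[
    [0,0,0,0.15,-0.04,0,0],
    [0,0,0,0.4,-0.1,0,0],
    [0,0,0,0.6,-0.17,0.02,0],
    [0,0,0,0.728,-0.198,0.05,0],
    [0,0,0,0.728,-0.198,0.25,0],
    [0,0,0,0.728,-0.198,0.42,0],
    [0,0,0,0.728,-0.198,0.42,0],
    [0,0,0,0.728,-0.198,0.42,0],
  ],
)

```text
t: 16.73
ee_pos: [431.5, -118.0, 166.3]
orientation: [-0.087, -3.14, -0.0]
ft_force: [0.4, -0.4, -0.1]
width: 0.4
grasp_force: 0.0
```

```bash
python3 -c "
from h import *
plan((430.7,-117.8,148,1.516),(430.7,-117.8,112,1.516))"
```

```text
t 16.73 p [ 431.5 -118.   166.3] ang 1.516 w 0.4 g 0.0 F [ 0.4 -0.4 -0.1] q [-0.29  0.19  2.03 -0.    0.92 -1.81]
(430.7, -117.8, 148) [0.0, -0.0, -0.0, 0.004, 0.001, 0.091]
(430.7, -117.8, 112) [0.0, -0.0, -0.0, 0.004, 0.001, 0.271]
```

Call:
servo_tool(
  rows=[
    [0,0,0,0,0,0.04,0],
    [0,0,0,0,0,0.08,0],
    [0,0,0,0,0,0.08,0],
  ],
)

```text
t: 17.1
ee_pos: [430.9, -117.8, 149.5]
orientation: [-0.087, -3.139, -0.0]
ft_force: [0.3, 0.6, -0.1]
width: 0.8
grasp_force: 0.0
```

Call:
servo_tool(
  rows=[
    [0,0,0,0,0,0.01,0],
    [0,0,0,0,0,0.01,0],
  ],
)

```text
t: 17.35
ee_pos: [431.3, -118.0, 148.0]
orientation: [0.087, 3.14, -0.0]
ft_force: [-0.4, 0.1, -0.0]
width: 0.4
grasp_force: 0.0
```

Call:
servo_tool(
  rows=[
    [0,0,0,0,0,0.01,0],
    [0,0,0,0,0,0.01,0],
  ],
)

```text
t: 17.6
ee_pos: [431.2, -117.9, 145.9]
orientation: [-0.087, -3.14, -0.0]
ft_force: [-0.3, 0.5, -0.1]
width: 0.2
grasp_force: 0.0
```

Call:
servo_tool(
  rows=[
    [0,0,0,0,0,0.01,0],
    [0,0,0,0,0,0.01,0],
  ],
)

```text
t: 17.85
ee_pos: [431.1, -117.9, 143.8]
orientation: [-0.087, -3.14, -0.0]
ft_force: [-0.5, 0.2, 0.7]
width: 0.4
grasp_force: 0.0
```

```bash
python3 - <<'E'
from h import *
im,d,c=grab('scene'); cv2.imwrite('pics/s5.png',cv2.resize(im[150:270,190:320,::-1],(650,600),interpolation=cv2.INTER_CUBIC))
E
```

```text
(no output)
```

View pics/s5.png

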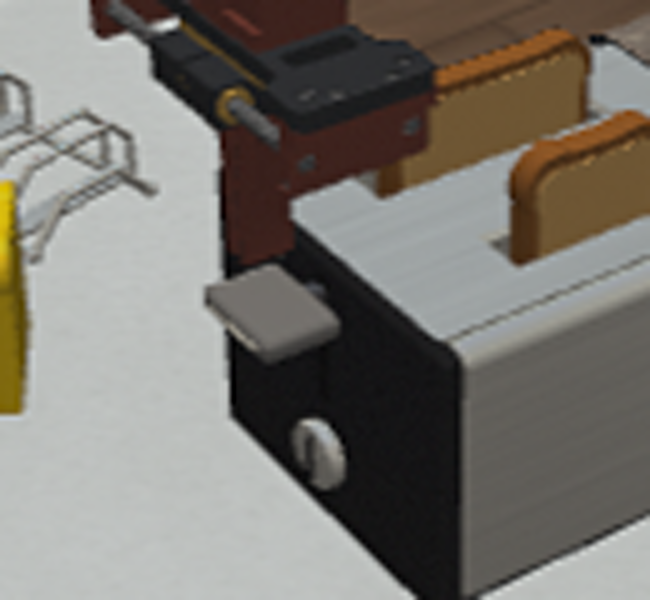

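```bash
python3 - <<'E'
from h import *
im,d,c=load('scene');K=c['intrinsics'];W=cloud(d,c)
def px(p): q=c['R']@np.array(p,float)+c['t']; q=K@q; return ((q[:2]/q[2]-[190,150])*5).round()
print('tcp',px((431,-118,143.8)))
C=-c['R'].T@c['t']
for b in((205,288),(265,262),(340,325),(270,350)):
    u=np.array(b)/5+[190,150]; r=np.r_[(u-K[:2,2])/K[[0,1],[0,1]],1]@c['R']; p=C+r*((148-C[2])/r[2]); print(b,p.round(1))
for b in((270,305),(250,300),(260,240),(250,220),(300,310)): 
    print(b,W[150+b[1]//5,190+b[0]//5].round(1))
E
```

```text
tcp [259. 316.]
(205, 288) [420.9 -91.  148. ]
(265, 262) [453.6 -90.5 148. ]
(340, 325) [ 451.6 -150.3  148. ]
(270, 350) [ 417.1 -146.6  148. ]
(270, 305) [ 435.3 -120.7  149.1]
(250, 300) [ 430.9 -111.6  148.7]
(260, 240) [ 427.8 -126.4  189.5]
(250, 220) [ 420.9 -129.8  204.2]
(300, 310) [ 443.3 -132.1  149.4]
```

```bash
python3 - <<'E'
from h import *
im,d,c=load('scene');W=cloud(d,c)
for v in range(196,214): print(v,(v-150)*5,im[v,242],W[v,242].round(1),im[v,238],W[v,238].round(1))
E
```

```text
196 230 [58 31 27] [ 426.6 -128.4  196.1] [57 32 28] [ 420.1 -122.9  195.9]
197 235 [59 33 29] [ 427.9 -126.4  192. ] [57 32 27] [ 422.8 -118.6  190. ]
198 240 [59 33 28] [ 427.8 -126.4  189.5] [51 32 28] [ 421.9 -119.8  188.4]
199 245 [60 33 30] [ 426.2 -128.6  188.8] [51 31 27] [ 421.9 -119.7  185.8]
200 250 [61 34 29] [ 427.  -127.2  185.1] [51 31 27] [ 420.8 -121.1  184.4]
201 255 [63 34 29] [ 428.1 -125.4  181.1] [46 29 25] [ 421.7 -119.5  180.6]
202 260 [30 26 25] [469.4 -62.7 127.6] [47 28 26] [469.3 -45.7 118.5]
203 265 [93 92 89] [450.2 -91.5 148.3] [18 16 18] [469.4 -45.3 115.3]
204 270 [118 114 110] [447.5 -95.5 148.9] [42 41 40] [469.  -45.7 112.8]
205 275 [115 111 108] [ 443.4 -101.5  151.2] [127 124 119] [438.7 -92.5 148.3]
206 280 [115 112 107] [ 442.9 -102.1  149. ] [117 114 109] [436.3 -95.9 148.4]
207 285 [115 112 107] [ 440.1 -106.1  149.7] [116 112 108] [ 431.8 -102.8  151.5]
208 290 [116 112 108] [ 438.2 -108.9  149.4] [116 112 109] [ 431.3 -103.2  149.2]
209 295 [116 112 108] [ 435.6 -112.7  149.9] [116 112 108] [ 429.  -106.6  149.3]
210 300 [116 112 108] [ 433.3 -116.   150. ] [116 112 108] [ 427.  -109.6  149.2]
211 305 [116 112 108] [ 431.5 -118.5  149.5] [116 112 108] [ 423.6 -114.7  150.9]
212 310 [116 112 108] [ 428.5 -122.9  150.6] [117 112 109] [ 423.8 -114.2  147.8]
213 315 [116 112 108] [ 426.2 -126.2  150.8] [114 110 106] [ 420.1 -119.7  149.8]
```

Reported TCP is about 35 mm below where the fingertips really appear. The tips end at z≈180 in the depth picture, crop (260,258), still above the paddle, whose top is at z≈149. So I keep lowering and let the force tell of contact.

Call:
servo_tool(
  rows=[
    [0,0,0,0,0,0.03,0],
    [0,0,0,0,0,0.06,0],
    [0,0,0,0,0,0.09,0],
    [0,0,0,0,0,0.1,0],
    [0,0,0,0,0,0.1,0],
  ],
)

```text
t: 18.52
ee_pos: [431.1, -117.9, 123.7]
orientation: [-0.087, -3.14, -0.0]
ft_force: [0.2, -1.1, -0.0]
width: 0.4
grasp_force: 0.0
```

Call:
servo_tool(
  rows=[
    [0,0,0,0,0,0.015,0],
    [0,0,0,0,0,0.015,0],
  ],
)

```text
t: 18.77
ee_pos: [431.2, -117.9, 120.9]
orientation: [-0.087, -3.14, -0.0]
ft_force: [-0.1, 0.5, 0.9]
width: 0.3
grasp_force: 0.0
```

Call:
servo_tool(
  rows=[
    [0,0,0,0,0,0.01,0],
    [0,0,0,0,0,0.01,0],
  ],
)

```text
t: 19.02
ee_pos: [431.2, -118.0, 118.9]
orientation: [-0.087, -3.14, -0.0]
ft_force: [-0.3, -0.7, 0.3]
width: 0.5
grasp_force: 0.0
```

Call:
servo_tool(
  rows=[
    [0,0,0,0,0,0.01,0],
    [0,0,0,0,0,0.01,0],
  ],
)

```text
t: 19.27
ee_pos: [431.1, -117.9, 116.8]
orientation: [-0.087, -3.14, -0.0]
ft_force: [0.6, -0.5, -0.3]
width: 0.1
grasp_force: 0.0
```

Call:
servo_tool(
  rows=[
    [0,0,0,0,0,0.01,0],
    [0,0,0,0,0,0.01,0],
  ],
)

```text
t: 19.52
ee_pos: [431.3, -118.0, 114.9]
orientation: [-0.087, -3.14, 0.0]
ft_force: [-0.3, -0.4, -0.1]
width: 0.7
grasp_force: 0.0
```

Call:
servo_tool(
  rows=[
    [0,0,0,0,0,0.01,0],
    [0,0,0,0,0,0.01,0],
  ],
)

```text
t: 19.77
ee_pos: [431.3, -118.0, 113.3]
orientation: [0.087, 3.14, -0.0]
ft_force: [-0.8, 0.3, 6.5]
width: 0.3
grasp_force: 3.1
```

```bash
cat > m3.py <<'E'
import sys
from h import *
plan()
im,d,c=grab('scene'); W=cloud(d,c)
z=W[...,2]; hs=cv2.cvtColor(im,cv2.COLOR_RGB2HSV)
f=(im[...,0].astype(int)>im[...,1]*1.5)&(np.hypot(W[...,0]-428,W[...,1]+122)<25)
print('finger low z',np.nanpercentile(z[f],[1,3,50]).round(1))
g=(hs[...,1]<40)&(abs(hs[...,2].astype(int)-116)<14)&(W[...,0]>415)&(W[...,0]<455)&(abs(W[...,1]+119)<32)&(z>90)&(z<156)
print('paddle top z',g.sum(),np.median(z[g]).round(2))
b=(hs[...,0]<22)&(hs[...,1]>70)&(z>150)&(z<215)
for n,(X,Y) in dict(long=(580,-86),short=(575,-165)).items():
    k=b&(abs(W[...,0]-X)<60)&(abs(W[...,1]-Y)<20); print(n,k.sum(),np.percentile(z[k],[95,99]).round(1))
if len(sys.argv)>1: cv2.imwrite(f'pics/{sys.argv[1]}.png',cv2.resize(im[130:270,190:350,::-1],(680,595),interpolation=cv2.INTER_CUBIC))
E
python3 m3.py
```

```text
t 19.77 p [ 431.3 -118.   113.3] ang 1.516 w 0.3 g 3.1 F [-0.8  0.3  6.5] q [-0.29  0.28  2.07 -0.    0.79 -1.81]
finger low z [151.9 153.9 193.7]
paddle top z 127 147.42
long 673 [204.6 206. ]
short 640 [204.5 205.7]
```

Contact: 6.5 N at reported z≈113.3. I'll press down from there, watching the travel.

Call:
servo_tool(
  rows=[
    [0,0,0,0,0,0.02,0],
    [0,0,0,0,0,0.04,0],
    [0,0,0,0,0,0.06,0],
    [0,0,0,0,0,0.07,0],
    [0,0,0,0,0,0.07,0],
  ],
)

```text
t: 20.45
ee_pos: [431.3, -118.0, 99.4]
orientation: [0.087, 3.14, -0.0]
ft_force: [-1.8, 0.4, 6.7]
width: 0.2
grasp_force: 3.6
```

Call:
servo_tool(
  rows=[
    [0,0,0,0,0,0.02,0],
    [0,0,0,0,0,0.04,0],
    [0,0,0,0,0,0.06,0],
    [0,0,0,0,0,0.06,0],
  ],
)

```text
t: 20.95
ee_pos: [431.3, -118.0, 87.4]
orientation: [0.087, 3.14, -0.0]
ft_force: [-2.8, 0.8, 8.2]
width: 0.5
grasp_force: 4.3
```

```bash
python3 m3.py
```

```text
t 20.95 p [ 431.3 -118.    87.4] ang 1.515 w 0.5 g 4.3 F [-2.8  0.8  8.2] q [-0.29  0.33  2.08 -0.    0.73 -1.81]
finger low z [126.3 128.2 166.6]
paddle top z 120 121.32
long 403 [179.  180.2]
short 348 [178.9 180.2]
```

Call:
servo_tool(
  rows=[
    [0,0,0,0,0,0.02,0],
    [0,0,0,0,0,0.035,0],
    [0,0,0,0,0,0.04,0],
    [0,0,0,0,0,0.04,0],
  ],
)

```text
t: 21.5
ee_pos: [431.3, -118.0, 79.4]
orientation: [0.087, 3.14, -0.0]
ft_force: [-1.7, 1.1, 9.2]
width: 0.7
grasp_force: 4.4
```

Call:
servo_tool(
  rows=[
    [0,0,0,0,0,0.005,0],
    [0,0,0,0,0,0.005,0],
  ],
)

```text
t: 21.75
ee_pos: [431.3, -118.0, 78.5]
orientation: [0.087, 3.14, -0.0]
ft_force: [-3.2, 0.5, 10.6]
width: 0.5
grasp_force: 5.0
```

Call:
servo_tool(
  rows=[
    [0,0,0,0,0,0.005,0],
    [0,0,0,0,0,0.005,0],
  ],
)

```text
t: 22.0
ee_pos: [431.3, -118.0, 77.7]
orientation: [0.087, 3.14, -0.0]
ft_force: [-3.4, 0.9, 11.5]
width: 0.4
grasp_force: 6.0
```

Call:
servo_tool(
  rows=[
    [0,0,0,0,0,0.005,0],
    [0,0,0,0,0,0.005,0],
  ],
)

```text
t: 22.25
ee_pos: [431.3, -118.0, 76.7]
orientation: [0.087, 3.14, -0.0]
ft_force: [-3.7, 1.1, 11.5]
width: 0.5
grasp_force: 5.6
```

Call:
servo_tool(
  rows=[
    [0,0,0,0,0,0.004,0],
    [0,0,0,0,0,0.004,0],
  ],
)

```text
t: 22.5
ee_pos: [431.3, -118.0, 75.9]
orientation: [0.087, 3.14, -0.0]
ft_force: [-3.7, 0.9, 12.3]
width: 0.6
grasp_force: 5.9
```

```bash
python3 m3.py s6
```

```text
t 22.50 p [ 431.3 -118.    75.9] ang 1.516 w 0.6 g 5.9 F [-3.7  0.9 12.3] q [-0.29  0.35  2.09 -0.    0.7  -1.81]
finger low z [114.5 115.6 155.7]
paddle top z 116 110.19
long 274 [168.  169.1]
short 226 [167.7 168.7]
```

View pics/s6.png

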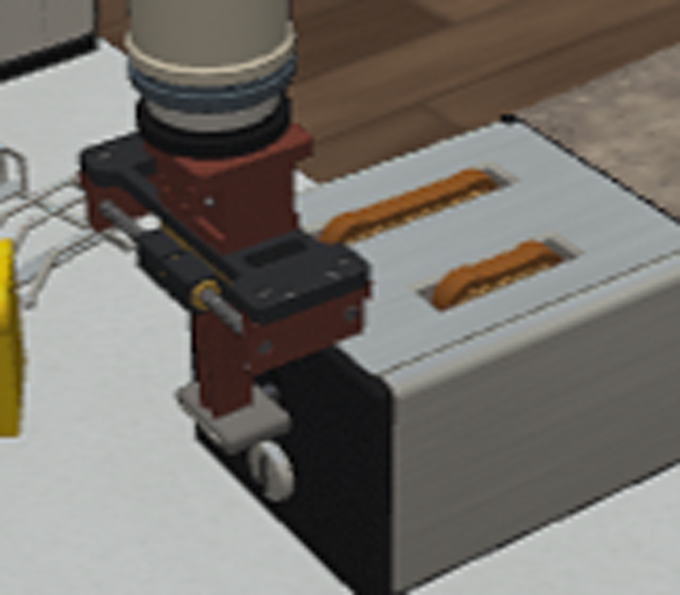

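The picture shows both slices sunk to just above the mouths (crop (410,205) and (500,270)) and the fingertips on the paddle at (230,410). Lever travel is 37.2 mm by paddle, 37 mm by slices and 37.4 mm by TCP, so it is past the third click (36) and below the last ridge (42). I'll hold briefly, check and hand in.

Call:
servo_tool(
  rows=[
    [0,0,0,0,0,0,0],
    [0,0,0,0,0,0,0],
    [0,0,0,0,0,0,0],
    [0,0,0,0,0,0,0],
  ],
)

```text
t: 23.05
ee_pos: [431.3, -118.0, 75.9]
orientation: [0.087, 3.14, -0.0]
ft_force: [-3.7, 0.9, 12.0]
width: 0.4
grasp_force: 5.9
```

```bash
python3 m3.py; python3 -c "
from h import *
p=ctrl.get_obs()['ee_pos']
if 74.5<p[2]<77.2: print(ctrl.close_job())
else: print('not',p)"
```

```text
t 23.05 p [ 431.3 -118.    75.9] ang 1.516 w 0.4 g 5.9 F [-3.7  0.9 12. ] q [-0.29  0.35  2.09 -0.    0.7  -1.81]
finger low z [114.4 116.2 153.8]
paddle top z 116 110.4
long 275 [167.6 168.9]
short 225 [168.3 169.3]
the job is handed in; nothing more can be done
None
```

Job handed in at about 23 s: each slice is in its own slot and let go, and the fingertips hold the lever about 37 mm down, past the third click (36 mm) and short of the last ridge (42 mm), with both slices lowered; the timer and fish tin were not touched.

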